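Level the appliance stand and hold the spirit level down

ROBOT

A 6-joint arm with a two-finger parallel gripper is mounted at the origin on the work surface; the furniture and walls round the work are solid. World frame = base frame: x ahead of the robot, y to its left, z up, the work surface at z = 0. Lengths are in m, angles in rad, forces in N, time in s.
With the tool pointing down it reaches from about 0.325 to 0.85 m from the base axis. Payload 4.4 kg.
Tool frame: the origin (TCP) lies between the finger pads, 19 mm behind the fingertips; this is the grasp point; z points along the fingers, y is the line along which they close (so a half turn about z gives the same grasp; the last joint's range is limited). The gripper opens to 94 mm and grips with 3 to 60 N. Pads are 16 mm wide; open, the fingers measure 119 mm over their backs; the gripper's body (75 mm by 177 mm) begins 78 mm behind the grasp point.
Start: joints at [-1.494, 0.207, 1.542, -0, 1.393, -0.15], TCP at [0.13, -0.56, 0.224] pointing down, gripper open.
Joint ranges: [-2.73, 2.73], [-0.86, 2.22], [0.23, 2.46], [-1.11, 4.25], [0.08, 2.63], [-2.82, 2.82]. Speed limits (rad/s): [2.79, 2.79, 3.14, 3.14, 3.14, 3.14].

INTERFACE

Orientations are given as a unit quaternion [w, x, y, z].
In Python, from station import bot gives the robot as it stands.
- The arm moves only by the tool carry_out, never from a script. Its argument "moves" is a list that holds one entry, the list of rows, each a list of 7 numbers: the shift along the tool's x, y, z in cm, then the turn, a rotation vector about the tool's x, y, z in degrees, then the closure, from 0 (fully open) to 1 (shut). In form: [[[dx, dy, dz, rx, ry, rz, fingers], ...]]. A call has exactly 8 rows; each row shifts and turns the commanded pose from where the row before left it, along the tool's axes as they then stand; what a row does not reach is not made up. A row lasts 1/10 s, in which the tool goes at most 50 mm and 8.59 degrees, less where a joint would pass 70% of its speed; a pose out of reach is approached as far as the arm can. A call with a gripper value outside its range is refused whole. The fingers move at their own pace and stop on an object; "grip_force" is the grip in N (left out, the last holds). Time passes only in rows, so rows that do not move let the fingers close, or fill a call up. It gives the time, the measured TCP pose, the force, the opening and the grip force at its end, in the units of the state.
- bot.read_state(): the state, without advancing time (a new reading comes with each control period).
- bot.snapshot(name): name is "side" or "top" or "wrist"; returns (picture, depth): 384x512x3 uint8, red, green, blue; 384x512 float32, m along the optical axis (not along the pixel's ray), 0 where there is no reading.
- bot.camera_info(name): a dict with "fovy" (degrees; the focal length in pixels is half the picture's height over the tangent of half this angle, whatever the lens; pixels are square), "cx", "cy" (the principal point, pixels), "position" and "orientation" of the camera in the world; the wrist camera has in their place "T_tool_cam" (4x4, takes a point from camera to tool coordinates, whose origin is the TCP and whose axes are the flange's). Camera axes: x right, y down, z forward; pixel columns grow to the right and rows downward; lengths in m; the calibration is good to about 2 mm. A picture is of the moment at which its call begins: read the wrist's pose just before it. camera_info takes no time and is no camera call.
- bot.job_done(): hands the job in; it is judged then, once.
Trained networks look in the newest picture that a camera, given by its name, has taken for a name from the list of things; names that differ only in an ending like _2 or _b are one class to them, and where a whole thing is asked for, a point or a joint stands for the part that bears it (a point fixed in the world has none). Each returns a list of dicts, best first, with "score" (0 to 1); they miss things now and then, are a little off and sometimes report something else, mostly with a low value. They report only what shows in the picture. A call takes as long as a camera call.
- bot.look_for(target, camera): "bbox" ([centre column, centre row, width, height] in pixels, round what is visible of it).
- bot.cut_out(target, camera): "region" (384x512 bool, what is visible of it) and "bbox" ([centre column, centre row, width, height] in pixels, round what is visible of it).
The state is a dict: "clock": time; "joint_pos": joint angles; "qvel": joint speeds; "effort": joint torques, N m; "tool_pos": TCP position; "tool_rot": TCP orientation; "wrist_force": force on the tool from outside, world axes, zero at the start; "moment": the same for the moment, N m; "grip_width": finger opening in m; "grip_force": force on a finger pad.
Only numpy, scipy, OpenCV 4.12 (cv2) and the standard library are available. Lean on these libraries where they do the work, as an engineer would, in place of code of your own. Each camera call takes 0.05 s, during which the arm holds its last target. There are 200 camera calls.

TASK

Level the small wooden-topped appliance stand: lay the spirit level inside the outline on its shelf and let go, then turn the bar knob of the levelling foot until the bubble stands centred between the two rings while the level is pressed down so that the springy shelf sits fully on its foot. Finish while still pressing the spirit level down like that, shelf fully down and bubble centred; do not let go at the end, and leave the other things on the worktop where they are.

Things in the scene. Friction and masses are not known exactly. Their poses are not given: they have to be found in the camera images.
- level: loose aluminium spirit level, a bar 30 (x) x 170 (y) x 34 (z) mm, 0.25 kg. Origin at the centre of its underside, y along the bar, z up. The middle 76 mm is a solid bar only 20 mm high (grip it across its 30 mm width there) on which the green glass vial (15 mm thick, along y, top at 33 mm) lies; both ends carry a flat land 47 mm long whose top is 34 mm up. It is the same from both ends
- level_land_a (a point): centre of the top of the level's flat end land at its -y end (61.5 mm from the middle, 34 mm up); a place to press
- level_land_b (a point): the same at the level's +y end
- bubble (a joint): position (m) of the pale bubble in the level's vial, 0 = centred between the two black rings (rings at +-12 mm), positive toward the level's own +y. The bubble goes to the higher end, 0.25 mm for each 0.001 rad of slope (0.08 rad = 20 mm), stops at +-26 mm, settles in about 1 s
- stand: the stand's base on the worktop, fixed, about 110 (x) x 340 (y) mm. Origin on the worktop; the shelf's hinge is at its +y end (y = +130 mm, 62 mm high), the levelling foot's grey housing (56 x 52 mm, 85 mm high) at its -y end (y = -185 mm). The stand's frame leans up to 0.02 rad about its x axis on the uneven worktop, differently each time
- shelf_mark (a point): centre of the dark rectangular outline (40 x 178 mm) on top of the wooden shelf plate (110 x 260 mm), about 55 to 75 mm above the worktop; its axes are the plate's own: y along the plate and the outline, toward the hinge, z out of the plate. It moves with the plate; 130 mm from the hinge line. The level belongs here, lengthwise (either way round)
- shelf_press (a joint): how far the sprung shelf plate is pressed down about its hinge: 0 = floating up on its spring, 0.040 rad = sitting fully on its levelling foot. The spring keeps it up with the level lying on it; full down needs about 6 N on the level's land nearer the knob and 16 N on the other; it springs up when let go. Pressing does not turn the knob
- foot_knob (a joint): angle (rad, 0 to 4.2) of the levelling foot's knob, growing clockwise seen from above. Each radian clockwise raises the knob end of the shelf by 0.035 rad of slope. It stays where it is left; friction 0.15 N m. With the shelf fully pressed its knob end always starts 0.02 to 0.09 rad too low, so 0.6 to 2.6 rad clockwise are needed; how much depends on the lean
- knob_grip (a point): on the knob's axis, at the height for the TCP when it is gripped: the knob's black bar is 46 mm long along this point's x, 13 mm wide along its y, from 22 mm below this point to 8 mm above it; a disc of 42 mm lies below the bar, its top 23 mm below this point. The axes turn with the knob
- tumbler: bystander: drinking glass, 81 mm across, 93 mm high, origin at the centre of its underside
- timer: bystander: round kitchen timer, 69 mm across, 48 mm high, origin at the centre of its underside
- cup: bystander: small striped espresso cup, 65 x 88 x 50 mm with its handle, origin at the centre of its underside

How it is judged:
By the outcome, as a careful person would: the job done as asked, in the order asked, and still so for the second after the job is handed in, while the arm keeps its last pose, push and grip.
It also fails if it takes over 72 s, if anything falls off the work surface, if the arm or the gripper's body presses on something with over 40 N, if the wrist force passes 120 N, or if a joint passes its speed limit or range.

## Working session

There is one attempt and no reset: what is moved stays moved. The work goes in short steps, Python scripts to look and compute and a tool call to move; the robot and the scene stay as the last step left them, time stands still between calls to the robot, and variables do not carry over. Pictures are saved under pics/ and viewed, at most 10 in all, crops included, and the job is handed in when it is done.

Besides the shell and the picture viewer there is one more tool, called as name(argument=value, ...), one argument or row to a line, values as JSON. carry_out: Moves the arm, as the interface text tells. Its arguments: {"type":"object","properties":{"moves":{"type":"array"},"grip_force":{"type":"number"}},"required":["moves"]}

```bash
ls; mkdir -p pics; cat > h.py <<'E'
import numpy as np,cv2
from scipy.spatial.transform import Rotation as R
from station import bot
def Rq(q): return R.from_quat([q[1],q[2],q[3],q[0]]).as_matrix()
def cam(n):
    i=bot.camera_info(n); f=192/np.tan(np.radians(i['fovy'])/2)
    if 'T_tool_cam' in i:
        s=bot.read_state(); T=np.eye(4);T[:3,:3]=Rq(s['tool_rot']);T[:3,3]=s['tool_pos']; T=T@np.array(i['T_tool_cam'])
    else:
        T=np.eye(4);T[:3,:3]=Rq(i['orientation']);T[:3,3]=i['position']
    return f,i['cx'],i['cy'],T
def shot(n):
    c=cam(n); p,d=bot.snapshot(n); return c,p,d
def cloud(c,d):
    f,cx,cy,T=c; v,u=np.mgrid[:384,:512]
    P=np.stack([(u-cx)/f*d,(v-cy)/f*d,d],-1)@T[:3,:3].T+T[:3,3]
    P[d==0]=np.nan; return P
def save(n,p): cv2.imwrite('pics/'+n+'.png',p[...,::-1])
E
python3 - <<'E'
from h import *
s=bot.read_state(); print(s)
ims=[]
for n in ['top','side']:
    c,p,d=shot(n); P=cloud(c,d); ims.append(p); np.savez('/tmp/'+n,p=p,P=P)
    print(n,c[3][:3,3],c[3][:3,2])
    for t in ['level','shelf_mark','knob_grip','stand','tumbler','timer','cup']:
        for r in bot.cut_out(t,n)[:2]:
            m=r['region']&np.isfinite(P[...,0])
            if m.sum()==0: continue
            Q=P[m]; print(t,round(r['score'],2),np.round(r['bbox']),np.round(np.median(Q,0),3),np.round(np.percentile(Q,3,axis=0),3),np.round(np.percentile(Q,97,axis=0),3))
for n,p in zip(['top','side'],ims): save(n+'0',p)
E
```

```text
pics
{'clock': 0.0, 'joint_pos': array([-1.49350505e+00,  2.07393363e-01,  1.54293681e+00,  3.00259191e-05,
        1.39348128e+00, -1.50520786e-01]), 'qvel': array([-7.24028402e-05,  1.32029017e-03,  2.22178691e-05, -2.23055401e-04,
       -1.01048789e-03, -5.65993891e-04]), 'effort': array([ 4.63775941e-04, -3.70874405e+01, -2.81422377e+01,  6.98603690e-02,
        3.60745029e-02, -1.69324376e-04]), 'tool_pos': array([ 0.12978974, -0.55938706,  0.22311401]), 'tool_rot': array([-1.10811532e-03,  9.93519410e-01,  1.13657160e-01,  5.53760433e-05]), 'wrist_force': array([ 0.32965936,  0.14618171, -0.62836996]), 'moment': array([ 0.02028507, -0.00189728,  0.0894756 ]), 'grip_force': 0.0, 'grip_width': 0.09380246109615886}
top [ 0.36299065 -0.07747378  1.27991054] [ 0.1097862   0.02810012 -0.99355794]
level 0.8 [368. 203.  57.  34.] [ 0.495 -0.366  0.031] [ 0.456 -0.44   0.007] [ 0.536 -0.291  0.038]
shelf_mark 0.62 [208. 183.  96.  44.] [0.533 0.095 0.069] [ 0.48  -0.024  0.065] [0.585 0.217 0.074]
shelf_mark 0.33 [273. 190.  18.  13.] [ 0.519 -0.094  0.099] [ 0.503 -0.114  0.088] [ 0.5
[... 1121 characters left out ...]
 0.97 [225. 220. 113.  92.] [0.518 0.074 0.066] [ 0.475 -0.104  0.01 ] [0.583 0.223 0.092]
stand 0.52 [329. 156.  51.  23.] [ 0.493 -0.366  0.028] [ 0.454 -0.443  0.001] [ 0.536 -0.292  0.037]
tumbler 0.98 [253. 150.  21.  34.] [ 0.678 -0.174  0.05 ] [ 0.633 -0.207  0.008] [ 0.709 -0.133  0.09 ]
timer 0.57 [251. 149.  25.  34.] [ 0.679 -0.176  0.049] [ 0.633 -0.209 -0.002] [ 0.71  -0.133  0.092]
timer 0.52 [303. 120.  24.  22.] [ 0.654 -0.392  0.033] [ 0.632 -0.429 -0.002] [ 0.692 -0.371  0.048]
cup 0.73 [323. 202.   8.  25.] [ 0.375 -0.231  0.024] [ 0.348 -0.25   0.004] [ 0.391 -0.193  0.048]
cup 0.69 [329. 156.  53.  25.] [ 0.492 -0.368  0.028] [ 0.454 -0.446  0.001] [ 0.537 -0.291  0.037]
```

```bash
python3 - <<'E'
from h import *
z=np.load('/tmp/top.npz'); P=z['P'];p=z['p']
cv2.imwrite('pics/topc.png',cv2.resize(p[110:270,140:400,::-1],(780,480),interpolation=cv2.INTER_CUBIC))
def rect(m,name):
    Q=P[m]; r=cv2.minAreaRect((Q[:,:2]*1000).astype(np.float32)); pl=np.linalg.lstsq(np.c_[Q[:,:2],np.ones(len(Q))],Q[:,2],rcond=None)[0]
    print(name,m.sum(),r,'plane',pl.round(4), np.median(Q[:,2]))
def box(a,b,c,d,e,f): return (P[...,0]>a)&(P[...,0]<b)&(P[...,1]>c)&(P[...,1]<d)&(P[...,2]>e)&(P[...,2]<f)
rect(box(.43,.57,-.47,-.26,.012,.05),'level')
rect(box(.45,.62,-.035,.25,.05,.085),'plate')
rect(box(.47,.56,-.14,-.05,.111,.14),'bar')
rect(box(.47,.56,-.14,-.05,.075,.14),'housing')
rect(box(.6,.73,-.23,-.12,.015,.14),'tumb')
rect(box(.3,.42,-.28,-.17,.012,.14),'cup')
E
```

```text
level 668 ((497.17730712890625, -367.6585693359375), (172.40028381347656, 31.555797576904297), 65.04029083251953) plane [ 0.1375 -0.0681 -0.0635] 0.031614082587860026
plate 3473 ((534.0675659179688, 99.262451171875), (265.6513366699219, 114.2888412475586), 86.06494903564453) plane [-0.0001 -0.004   0.0695] 0.06909021565286833
bar 88 ((520.1712646484375, -92.06304931640625), (13.142080307006836, 45.02170944213867), 36.11667251586914) plane [0.2178 0.1164 0.0222] 0.12555947158497172
housing 374 ((520.5256958007812, -91.99798583984375), (53.34893798828125, 56.25576400756836), 86.02945709228516) plane [ 0.0785 -0.0426  0.0534] 0.09213656255201697
tumb 478 ((670.54296875, -168.80665588378906), (78.60746002197266, 80.44329833984375), 47.647850036621094) plane [-0.0641  0.022   0.1035] 0.056574876682200737
cup 383 ((341.8866882324219, -237.91702270507812), (105.99112701416016, 79.40936279296875), 24.336322784423828) plane [ 0.1646  0.0326 -0.0202] 0.024893188501177832
```

View pics/topc.png

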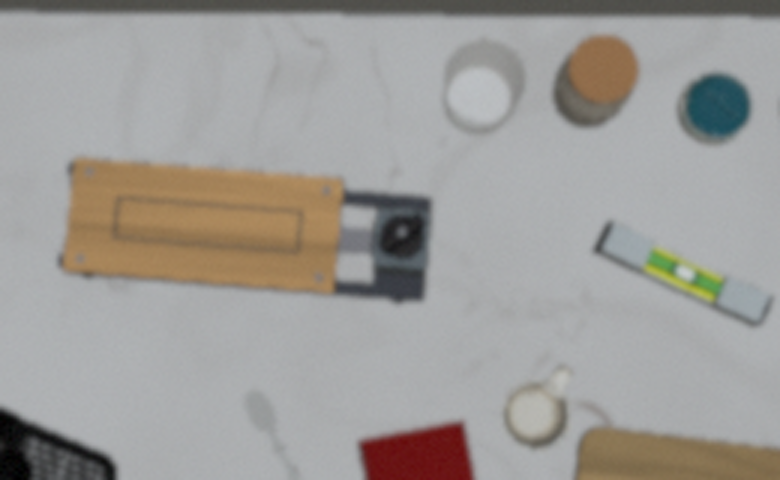

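The top view shows the stand, with the plate outline centred near crop pixel (208,224). The knob bar is at (402,235), the level at (685,272), the tumbler at (480,90) and the cup at (535,412). Next I work out the moves to the level.

```bash
cat >> h.py <<'E'
def go(x,y,z,yaw,s=None):
    "delta in present tool frame (cm) and rotvec (deg) to a tool-down pose whose tool x has this yaw (deg)"
    s=s or bot.read_state(); A=Rq(s['tool_rot']); a=np.radians(yaw)
    B=np.array([[np.cos(a),np.sin(a),0],[np.sin(a),-np.cos(a),0],[0,0,-1]])
    d=(np.array([x,y,z])-s['tool_pos'])
    print('shift cm now',(A.T@d*100).round(2),'| in target frame',(B.T@d*100).round(2),'| turn',np.degrees(R.from_matrix(A.T@B).as_rotvec()).round(2),'t',round(s['clock'],2),'F',s['wrist_force'].round(1))
E
python3 -c "
from h import *
go(.497,-.3677,.10,65)"
```

```text
shift cm now [ 40.11 -10.45  12.43] | in target frame [32.96 25.14 12.43] | turn [  0.    -0.   -51.95] t 0.8 F [-0.1 -0.6  0.6]
```

carry_out(
  moves=[
    [[4.8,-1.25,0.5,0,0,0,0],[4.8,-1.25,0.5,0,0,0,0],[4.8,-1.25,0.5,0,0,0,0],[4.8,-1.25,0.5,0,0,0,0],[4.8,-1.25,0.5,0,0,0,0],[4.8,-1.25,0.5,0,0,0,0],[4.8,-1.25,0.5,0,0,0,0],[4.8,-1.25,0.5,0,0,0,0]],
  ],
)

```text
clock: 1.6
tool_pos: [0.4831, -0.3749, 0.1843]
tool_rot: [0.0, 0.994, 0.114, 0.0]
wrist_force: [-0.2, -0.8, 0.2]
grip_width: 0.0939
grip_force: 0.0
```

carry_out(
  moves=[
    [[1.7,-0.45,1,0,0,-6.5,0],[0,0,1,0,0,-6.5,0],[0,0,1,0,0,-6.5,0],[0,0,1,0,0,-6.5,0],[0,0,1,0,0,-6.5,0],[0,0,1,0,0,-6.5,0],[0,0,1,0,0,-6.5,0],[0,0,1,0,0,-6.45,0]],
  ],
)

```text
clock: 2.4
tool_pos: [0.4969, -0.3678, 0.1038]
tool_rot: [0.0, 0.842, 0.539, 0.0]
wrist_force: [0.4, 0.1, -0.8]
grip_width: 0.0939
grip_force: 0.0
```

```bash
python3 -c "
from h import *
c,p,d=shot('wrist'); P=cloud(c,d); save('w1',p)
r=bot.cut_out('level','wrist')
for q in r[:2]:
  m=q['region']&np.isfinite(P[...,0]); Q=P[m]; Q=Q[(Q[:,2]>.01)&(Q[:,2]<.05)]; print(q['score'],q['bbox'],cv2.minAreaRect((Q[:,:2]*1000).astype(np.float32)),np.percentile(Q[:,2],[5,50,95]))
go(.497,-.3677,.022,65)
print(bot.read_state()['tool_pos'])"
```

```text
0.71 [257.2, 204.9, 46.6, 204.8] ((500.0035095214844, -369.7472839355469), (166.79766845703125, 30.05891227722168), 65.1717529296875) [0.02014483 0.03367792 0.03521418]
shift cm now [-0.04  0.16  8.04] | in target frame [-0.03  0.14  8.04] | turn [-0.2  -0.07 -0.01] t 2.5 F [ 0.2  0.7 -0.6]
[ 0.49588705 -0.36683869  0.10244588]
```

View pics/w1.png

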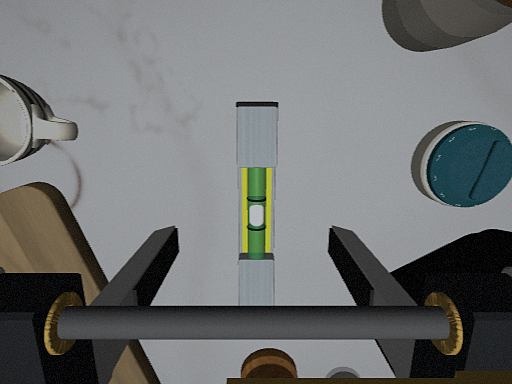

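The wrist view shows the level's yellow/green middle between rows 166 and 254 around column 257, with clear space on both sides. I'll centre on that middle part.

```bash
python3 -c "
from h import *
c=cam('wrist'); p,d=bot.snapshot('wrist'); P=cloud(c,d)
h=cv2.cvtColor(p,cv2.COLOR_RGB2HSV); m=(h[...,1]>110)&(h[...,0]>18)&(h[...,0]<75)&(P[...,2]<.05)&(P[...,2]>.01); m[:,:225]=0;m[:,290:]=0
Q=P[m]; u=np.array([np.cos(np.radians(65)),np.sin(np.radians(65))]); t=Q[:,:2]@u; w=Q[:,:2]@[-u[1],u[0]]
print(np.ptp(t),np.ptp(w)); C=(t.min()+t.max())/2*u+(w.min()+w.max())/2*np.array([-u[1],u[0]]); print(C)
go(*C,.022,65)"
```

```text
0.2041155172153728 0.04218113103284182
[ 0.47995677 -0.43371745]
shift cm now [-6.71  1.34  8.14] | in target frame [-6.71  1.31  8.14] | turn [-0.1  -0.04 -0.13] t 2.55 F [ 0.1 -0.1  0.7]
```

```bash
python3 -c "
from h import *
c=cam('wrist'); p,d=bot.snapshot('wrist'); P=cloud(c,d)
h=cv2.cvtColor(p,cv2.COLOR_RGB2HSV); m=(h[...,1]>110)&(h[...,0]>18)&(h[...,0]<75)&(P[...,2]<.05)&(P[...,2]>.01); m[:,:225]=0;m[:,290:]=0;m[:150]=0;m[265:]=0
Q=P[m]; u=np.array([np.cos(np.radians(65)),np.sin(np.radians(65))]); t=Q[:,:2]@u; w=Q[:,:2]@[-u[1],u[0]]
print(np.ptp(t),np.ptp(w),m.sum()); C=(t.min()+t.max())/2*u+(w.min()+w.max())/2*np.array([-u[1],u[0]]); print(C)
go(*C,.022,65)"
```

```text
0.07650839099316425 0.02389217815349487 2034
[ 0.49882763 -0.37158062]
shift cm now [-0.26  0.34  8.22] | in target frame [-0.26  0.34  8.22] | turn [-0.02 -0.01 -0.13] t 2.6 F [ 0.2  0.3 -0.4]
```

carry_out(
  moves=[
    [[-0.3,0.3,2,0,0,0,0],[0,0,2,0,0,0,0],[0,0,2,0,0,0,0],[0,0,1.5,0,0,0,0.1],[0,0,0.5,0,0,0,0.4],[0,0,0,0,0,0,1],[0,0,0,0,0,0,1],[0,0,0,0,0,0,1]],
  ],
  grip_force=30,
)

```text
clock: 3.4
tool_pos: [0.4991, -0.3726, 0.0256]
tool_rot: [0.001, 0.843, 0.537, 0.0]
wrist_force: [0.3, -0.0, 0.2]
grip_width: 0.0573
grip_force: 0.0
```

carry_out(
  moves=[
    [[0,0,0,0,0,0,1],[0,0,0,0,0,0,1],[0,0,0,0,0,0,1],[0,0,-1,0,0,0,1],[0,0,-3,0,0,0,1],[0,0,-4,0,0,0,1],[0,0,-4,0,0,0,1],[0,0,-4,0,0,0,1]],
  ],
)

```text
clock: 4.2
tool_pos: [0.4977, -0.3712, 0.1855]
tool_rot: [-0.001, 0.843, 0.537, -0.0]
wrist_force: [-0.2, -0.5, -3.3]
grip_width: 0.0297
grip_force: 29.9
```

```bash
python3 -c "
from h import *
print(bot.read_state()['tool_pos'])
go(.5335,.094,.16,86)"
```

```text
[ 0.49773479 -0.37119474  0.1855271 ]
shift cm now [ 43.67 -16.41   2.59] | in target frame [46.66  0.32  2.55] | turn [ -0.07  -0.04 -21.  ] t 4.2 F [-0.2 -0.5 -3.3]
```

carry_out(
  moves=[
    [[0,0,0,0,0,-7,1],[0,0,0,0,0,-7,1],[0,0,0,0,0,-7,1],[3,0,0,0,0,0,1],[4.6,0,0,0,0,0,1],[4.6,0,0,0,0,0,1],[4.6,0,0,0,0,0,1],[4.6,0.3,0,0,0,0,1]],
  ],
)

```text
clock: 5.0
tool_pos: [0.5153, -0.1565, 0.1842]
tool_rot: [-0.0, 0.732, 0.682, -0.0]
wrist_force: [0.2, -0.1, -3.3]
grip_width: 0.0298
grip_force: 29.9
```

carry_out(
  moves=[
    [[4.6,0,0,0,0,0,1],[4.6,0,0,0,0,0,1],[4.6,0,0,0,0,0,1],[4.6,0,0,0,0,0,1],[4.6,0,0,0,0,0,1],[2.2,0,1,0,0,0,1],[0,0,1.5,0,0,0,1],[0,0,0,0,0,0,1]],
  ],
)

```text
clock: 5.8
tool_pos: [0.5313, 0.0938, 0.157]
tool_rot: [-0.002, 0.731, 0.683, -0.002]
wrist_force: [0.4, -0.4, -2.1]
grip_width: 0.0296
grip_force: 29.9
```

```bash
python3 -c "
from h import *
print(bot.read_state()['tool_pos'])
c,p,d=shot('wrist'); P=cloud(c,d); save('w2',p); np.savez('/tmp/w2',p=p,P=P)
go(.5335,.094,.16,86)"
```

```text
[0.53129283 0.09382195 0.15704675]
shift cm now [ 0.09  0.12 -0.19] | in target frame [ 0.09  0.12 -0.19] | turn [-0.21  0.03  0.05] t 5.85 F [-0.3 -0.7 -2.8]
```

View pics/w2.png

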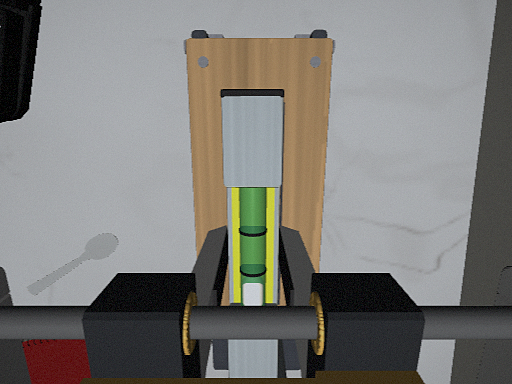

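```bash
cat > m.py <<'E'
from h import *
a=np.radians(86.05); u=np.array([np.cos(a),np.sin(a)]); v=np.array([-u[1],u[0]])
z=np.load('/tmp/top.npz');P=z['P'];g=cv2.cvtColor(z['p'],cv2.COLOR_RGB2GRAY)
f,cx,cy,T=cam('top')
def bp(uv,z0=.069): # pixel -> plane z0
    r=np.c_[(uv[:,0]-cx)/f,(uv[:,1]-cy)/f,np.ones(len(uv))]@T[:3,:3].T
    return (T[:3,3]+r*((z0-T[2,3])/r[:,2])[:,None])[:,:2]
b=cv2.morphologyEx(g,cv2.MORPH_BLACKHAT,np.ones((7,7)))
X=np.stack(np.mgrid[:384,:512][::-1],-1).reshape(-1,2).astype(float)
W=bp(X); w=b.reshape(-1).astype(float)
s=W@u; t=W@v; c0=np.array([.534,.0993]); S=s-c0@u; Tt=t-c0@v
# weighted positions of the four lines
for n,coord,lim,other,ol in [('ends+',S,(.075,.1),Tt,.012),('ends-',S,(-.11,-.08),Tt,.012),('side+',Tt,(.012,.03),S,.07),('side-',Tt,(-.03,-.012),S,.07)]:
    m=(coord>lim[0])&(coord<lim[1])&(abs(other)<ol); ww=np.clip(w[m]-np.median(w[m]),0,None); print(n,(coord[m]*ww).sum()/ww.sum(),ww.max())
print('plate by rect: centre 0, half',.1328,.057)
z=np.load('/tmp/w2.npz');P=z['P']
m=(P[...,2]>.055)&(P[...,2]<.085)&(P[...,1]>0.1); Q=P[m]; S=(Q[:,:2]-c0)@u;Tt=(Q[:,:2]-c0)@v
print('wrist plate far',np.percentile(S,99.5),'lateral',[np.percentile(Tt[(S>.09)&(S<.125)],k) for k in(1,99)],'z',np.median(Q[:,2]))
m=(P[...,2]>.15)&(P[...,2]<.185)&(P[...,1]>.11);Q=P[m]; S=(Q[:,:2]-c0)@u;Tt=(Q[:,:2]-c0)@v
k=(S>.03); print('wrist level far',np.percentile(S,99),'lat',np.percentile(Tt[k],[2,98]),'z',np.percentile(Q[:,2],[5,50,95]),cv2.minAreaRect((Q[k,:2]*1000).astype(np.float32)))
E
python3 m.py
```

```text
ends+ 0.08056960091972024 21.0
ends- -0.0956597589995467 20.0
side+ 0.01761363758393319 9.0
side- -0.02003068422573815 13.0
plate by rect: centre 0, half 0.1328 0.057
wrist plate far 0.12740566885496477 lateral [np.float64(-0.05561297806792837), np.float64(0.05206471129857986)] z 0.06863903977421494
wrist level far 0.07966051779174046 lat [-0.0116795   0.01678932] z [0.15155271 0.16467911 0.16594063] ((535.2017211914062, 154.5040740966797), (50.26312255859375, 30.082857131958008), 86.22721099853516)
```

carry_out(
  moves=[
    [[-0.3,0.4,0,0,0,0,1],[0,0,1,0,0,0,1],[0,0,1.5,0,0,0,1],[0,0,1.5,0,0,0,1],[0,0,1,0,0,0,1],[0,0,0.4,0,0,0,1],[0,0,0.2,0,0,0,1],[0,0,0,0,0,0,1]],
  ],
)

```text
clock: 6.65
tool_pos: [0.5379, 0.0895, 0.1035]
tool_rot: [0.0, 0.731, 0.682, 0.0]
wrist_force: [0.7, 0.1, -2.7]
grip_width: 0.0298
grip_force: 29.9
```

```bash
cat > lv.py <<'E'
from h import *
import sys
# outline margins around level in top view
c,p,d=shot('top'); P=cloud(c,d)
save(sys.argv[1],cv2.resize(p[150:215,150:310],(800,325),interpolation=cv2.INTER_CUBIC))
a=np.radians(86.05); u=np.array([np.cos(a),np.sin(a)]); v=np.array([-u[1],u[0]]); c0=np.array([.534,.0993])
m=(P[...,2]>.085)&(P[...,2]<.14)&(P[...,0]>.5)&(P[...,0]<.57)&(P[...,1]>-.03)&(P[...,1]<.2);Q=P[m];S=(Q[:,:2]-c0)@u;Tt=(Q[:,:2]-c0)@v
print('level S',np.percentile(S,[1,99]),'T',np.percentile(Tt,[2,98]),m.sum(), cv2.minAreaRect((Q[:,:2]*1000).astype(np.float32)))
s=bot.read_state(); print(s['tool_pos'],s['wrist_force'],s['grip_width'],s['clock'])
E
python3 lv.py t2
```

```text
level S [-0.09205027  0.07774911] T [-0.01680202  0.01231363] 330 ((536.1758422851562, 92.83650207519531), (171.84242248535156, 30.55172348022461), 86.10990905761719)
[0.53813172 0.08954772 0.10378971] [-0.41289266  0.2288158  -2.39452516] 0.029395889325860625 6.7
```

View pics/t2.png

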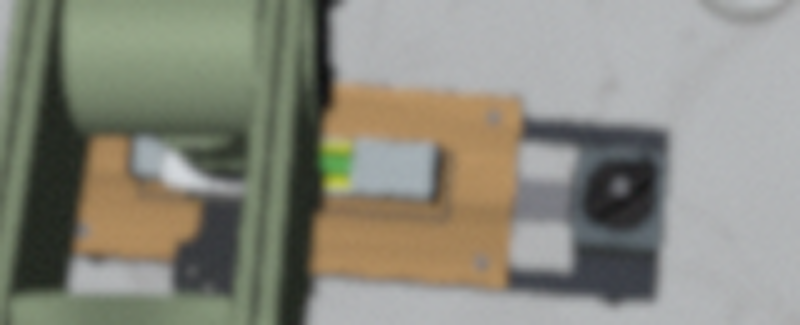

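The top view shows the level (crop columns 133–438, rows 142–197) hovering over the outline, whose right end is at 447 and bottom edge at 215. After parallax correction it is centred to 1–2 mm.

carry_out(
  moves=[
    [[0,0,0.3,0,0,0,1],[0,0,0.2,0,0,0,1],[0,0,0.1,0,0,0,1],[0,0,0.1,0,0,0,1],[0,0,0.1,0,0,0,1],[0,0,0,0,0,0,1],[0,0,0,0,0,0,1],[0,0,0,0,0,0,1]],
  ],
)

```text
clock: 7.5
tool_pos: [0.5377, 0.0896, 0.0953]
tool_rot: [0.0, 0.731, 0.682, 0.0]
wrist_force: [0.1, 0.1, -2.0]
grip_width: 0.0298
grip_force: 29.9
```

carry_out(
  moves=[
    [[0,0,0.1,0,0,0,1],[0,0,0.1,0,0,0,1],[0,0,0,0,0,0,0.9],[0,0,0,0,0,0,0.8],[0,0,0,0,0,0,0.6],[0,0,0,0,0,0,0.5],[0,0,0,0,0,0,0.4],[0,0,0,0,0,0,0.4]],
  ],
)

```text
clock: 8.3
tool_pos: [0.5377, 0.0896, 0.0932]
tool_rot: [0.0, 0.731, 0.682, 0.0]
wrist_force: [0.5, 0.0, 0.5]
grip_width: 0.0559
grip_force: 0.0
```

carry_out(
  moves=[
    [[0,0,-0.5,0,0,0,0.4],[0,0,-1,0,0,0,0.4],[0,0,-2,0,0,0,0.4],[0,0,-3,0,0,0,0.4],[-2,0,-3,0,0,0,0.4],[-3,0,-2,0,0,0,0.5],[-3,0,0,0,0,0,0.8],[-1,0,0,0,0,0,1]],
  ],
)

```text
clock: 9.1
tool_pos: [0.5322, -0.0024, 0.2104]
tool_rot: [0.002, 0.732, 0.681, 0.001]
wrist_force: [0.0, -0.2, -0.0]
grip_width: 0.0359
grip_force: 0.0
```

```bash
python3 -c "
from h import *
c,p,d=shot('wrist'); P=cloud(c,d); save('w3',p); np.savez('/tmp/w3',p=p,P=P)
s=bot.read_state(); print(s['tool_pos'],s['wrist_force'],s['grip_width'],s['clock'])
a=np.radians(86.05); u=np.array([np.cos(a),np.sin(a)]); v=np.array([-u[1],u[0]]); c0=np.array([.534,.0993])
m=(P[...,2]>.08)&(P[...,2]<.12)&(P[...,1]>0.01); Q=P[m]; S=(Q[:,:2]-c0)@u;T=(Q[:,:2]-c0)@v
print(np.percentile(S,[1,99]),np.percentile(T,[2,50,98]))
for lo,hi in [(-.09,-.05),(.04,.075)]:
  k=(S>lo)&(S<hi)&(abs(T)<.02); print(k.sum(),np.median(Q[k],0))
"
```

```text
[ 0.53163057 -0.00264318  0.20945021] [ 0.53971511 -1.20581798 -0.67129335] 0.03170701394241972 9.15
[-0.08689289  0.05645987] [-0.23648697 -0.00763443  0.00889234]
1488 [0.53441905 0.03008379 0.1032468 ]
977 [0.5423996  0.14788765 0.10259076]
```

View pics/w3.png

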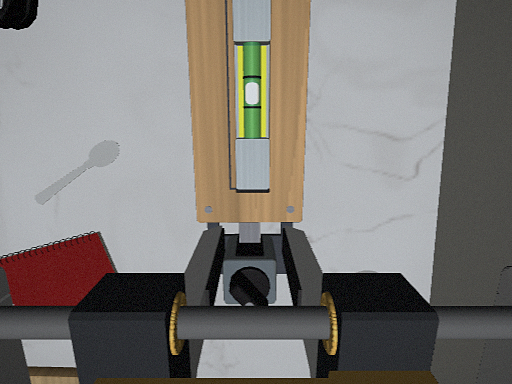

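The level lies on the plate, with the outline's left line showing at column 231 down to about row 189. I measure the margins in this same view.

```bash
cat > mg.py <<'E'
from h import *
import sys
z=np.load('/tmp/w3.npz');p=z['p']
cv2.imwrite('pics/w3c.png',cv2.resize(p[125:215,190:320,::-1],(780,540),interpolation=cv2.INTER_CUBIC))
f,cx,cy,T=cam('wrist')
def bp(c,r,z0):
    q=T[:3,:3]@np.array([(c-cx)/f,(r-cy)/f,1]); return (T[:3,3]+q*((z0-T[2,3])/q[2]))
np.set_printoptions(precision=4,suppress=True)
P=z['P']
print('plate z',np.nanmedian(P[150:185,205:225,2]),np.nanmedian(P[0:30,200:225,2]),'land z',np.nanmedian(P[145:185,242:264,2]))
E
python3 mg.py; python3 -c "
import numpy as np,cv2
g=cv2.cvtColor(np.load('/tmp/w3.npz')['p'],cv2.COLOR_RGB2GRAY)
print(g[120:180,222:280].mean(0).round()); print(g[150:176,222:280].mean(0).round());print('r',g[180:200,229:235].mean(1).round(),g[180:200,240:262].mean(1).round())"
```

```text
plate z 0.06929948388171006 0.06868345371097681 land z 0.10329628920354852
[137. 136. 133. 131. 133. 130.  99.  64. 100. 134. 135. 131. 125. 131.
 158. 172. 171. 176. 181. 183. 181. 169. 148. 147. 154. 157. 158. 157.
 161. 165. 166. 160. 157. 157. 156. 154. 151. 146. 148. 168. 179. 179.
 178. 174. 170. 172. 157. 129. 138. 150. 146. 143. 144. 147. 152. 154.
 153. 150.]
[138. 138. 135. 133. 133. 137. 115.  61.  86. 128. 136. 131. 126. 135.
 161. 174. 172. 174. 176. 179. 173. 170. 169. 170. 172. 175. 174. 170.
 172. 173. 174. 171. 170. 173. 174. 174. 174. 175. 173. 170. 172. 175.
 172. 169. 170. 175. 173. 148. 136. 149. 145. 142. 143. 148. 152. 152.
 152. 149.]
r [110. 112. 111. 112. 111. 111. 114. 102.  60.  82. 140. 134. 132. 131.
 130. 133. 131. 130. 133. 131.] [173. 174. 174. 174. 175. 174. 174. 177. 188. 109.  27.  26.  41. 163.
 149. 146. 146. 146. 146. 145.]
```

View pics/w3c.png

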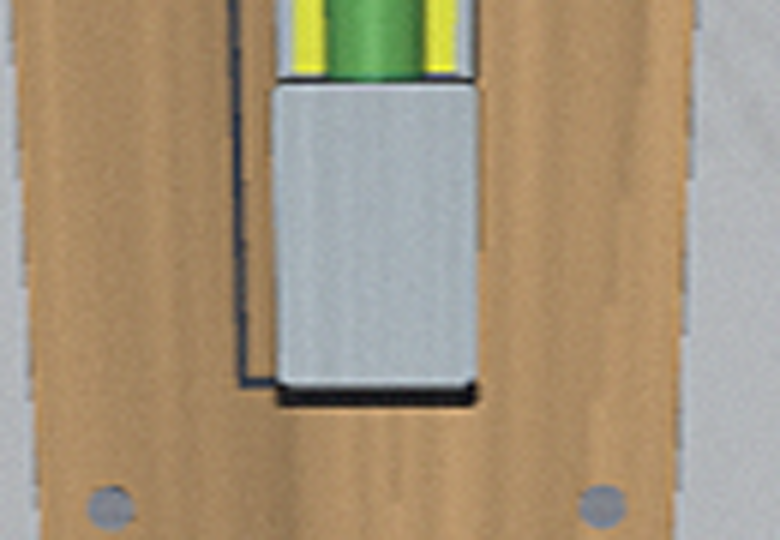

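```bash
cat >> mg.py <<'E'
u=np.array([np.cos(np.radians(86.05)),np.sin(np.radians(86.05))]);v=np.array([-u[1],u[0]]);c0=np.array([.534,.0993])
for n,c,r,zz in [('outline left',229.1,163,.0693),('level left',235.3,163,.1033),('level right',269,163,.1033),('outline near',233,188.3,.0693),('level near',250,192.6,.1033),('level near if base',250,192.6,.0693),('land/vial',250,138.5,.1033),('plate left',194.6,163,.0693),('plate right',304.2,163,.0693),('far land',250,42,.1033)]:
    w=bp(c,r,zz)[:2]-c0; print(n,np.array([w@u,w@v])*1000)
print(T[:3,3],T[:3,2])
E
python3 mg.py
```

```text
plate z 0.06929948388171006 0.06868345371097681 land z 0.10329628920354852
outline left [-73.9317  18.2931]
level left [-68.696   10.3106]
level right [-68.816  -19.0776]
outline near [-99.5094  14.9893]
level near [-95.3816  -2.3408]
level near if base [-104.042    -2.0636]
land/vial [-47.705   -2.6369]
plate left [-73.7933  52.1861]
plate right [-74.2333 -55.5626]
far land [27.393  -3.1033]
[0.5366 0.0716 0.3702] [-0.0162 -0.2618 -0.965 ]
```

```bash
python3 -c "
from h import *
go(.5377,.0896,.20,86.05);go(.5377,.0896,.0938,86.05)"
```

```text
shift cm now [ 9.25 -0.07  0.93] | in target frame [ 9.24 -0.03  0.95] | turn [ 0.11  0.06 -0.21] t 9.15 F [ 0.5 -1.2 -0.7]
shift cm now [ 9.26 -0.09 11.55] | in target frame [ 9.24 -0.03 11.57] | turn [ 0.11  0.06 -0.21] t 9.15 F [ 0.5 -1.2 -0.7]
```

carry_out(
  moves=[
    [[3,0,0,0,0,0,0.4],[3,0,0,0,0,0,0.4],[3,0,2,0,0,0,0.4],[0,0,3,0,0,0,0.4],[0,0,3,0,0,0,0.4],[0,0,2,0,0,0,0.4],[0,0,1.4,0,0,0,0.4],[0,0,0,0,0,0,0.4]],
  ],
)

```text
clock: 9.95
tool_pos: [0.5354, 0.0903, 0.0918]
tool_rot: [-0.002, 0.731, 0.682, -0.002]
wrist_force: [-0.3, 0.3, -0.6]
grip_width: 0.0567
grip_force: 0.0
```

carry_out(
  moves=[
    [[0,0,0,0,0,0,1],[0,0,0,0,0,0,1],[0,0,0,0,0,0,1],[0,0,0,0,0,0,1],[0,0,-0.4,0,0,0,1],[0,-0.13,0,0,0,0,1],[0,-0.13,0,0,0,0,1],[0,0,0.2,0,0,0,1]],
  ],
)

```text
clock: 10.75
tool_pos: [0.5346, 0.0898, 0.096]
tool_rot: [-0.0, 0.731, 0.682, -0.0]
wrist_force: [-0.7, 0.5, -2.0]
grip_width: 0.0299
grip_force: 30.0
```

carry_out(
  moves=[
    [[0,0,0.2,0,0,0,1],[0,0,0.1,0,0,0,1],[0,0,0,0,0,0,1],[0,0,0,0,0,0,0.8],[0,0,0,0,0,0,0.6],[0,0,0,0,0,0,0.4],[0,0,0,0,0,0,0.4],[0,0,0,0,0,0,0.4]],
  ],
)

```text
clock: 11.55
tool_pos: [0.5351, 0.0898, 0.0931]
tool_rot: [0.0, 0.731, 0.682, 0.0]
wrist_force: [0.4, 0.1, 0.9]
grip_width: 0.0556
grip_force: 0.0
```

carry_out(
  moves=[
    [[0,0,-0.5,0,0,0,0.4],[0,0,-1,0,0,0,0.4],[0,0,-2,0,0,0,0.4],[0,0,-3,0,0,0,0.4],[-2,0,-3,0,0,0,0.4],[-3,0,-2,0,0,0,0.5],[-3,0,0,0,0,0,0.8],[-1,0,0,0,0,0,1]],
  ],
)

```text
clock: 12.35
tool_pos: [0.5296, -0.0022, 0.2104]
tool_rot: [0.002, 0.732, 0.681, 0.001]
wrist_force: [1.1, -0.2, -0.0]
grip_width: 0.0361
grip_force: 0.0
```

```bash
python3 -c "
from h import *
c,p,d=shot('wrist'); P=cloud(c,d); save('w4',p[:200,160:340]); np.savez('/tmp/w4',p=p,P=P)
s=bot.read_state(); print(s['tool_pos'],s['wrist_force'],s['grip_width'],s['clock'])
g=cv2.cvtColor(p,cv2.COLOR_RGB2GRAY)
for a,b in [(5,25),(150,176)]: print(g[a:b,220:284].mean(0).round().astype(int))
"
```

```text
[ 0.5290375  -0.00246471  0.20944807] [-0.62684661 -0.9638568  -0.44590997] 0.032191146198433815 12.4
[134 132 129 127 126 127 132 126  85  51  99 149 165 166 164 165 168 172
 170 165 163 162 164 165 170 169 165 163 166 167 167 165 165 167 167 168
 168 167 167 166 165 165 168 168 163 163 164 169 168 141 129 114  46  90
 128 139 138 140 141 142 142 143 143 142]
[142 137 134 135 137 138 138 134 133 134 134 102  53  97 151 172 173 172
 174 178 178 173 170 170 170 174 175 173 171 171 174 174 172 172 173 174
 174 175 174 172 172 172 174 171 169 172 176 162 154 138  78  76 134 156
 147 145 143 145 150 152 152 151 148 143]
```

```bash
python3 -c "
from h import *
go(.5309,.0284,.125,86.05)"
```

```text
shift cm now [ 3.1  -0.05  8.44] | in target frame [ 3.09 -0.03  8.44] | turn [ 0.11  0.06 -0.21] t 12.4 F [-0.6 -1.  -0.4]
```

carry_out(
  moves=[
    [[1.6,0,2,0,0,0,1],[1.5,0,2,0,0,0,1],[0,0,2,0,0,0,1],[0,0,1.5,0,0,0,1],[0,0,0.9,0,0,0,1],[0,0,0.2,0,0,0,1],[0,0,0.2,0,0,0,1],[0,0,0.2,0,0,0,1]],
  ],
)

```text
clock: 13.2
tool_pos: [0.5312, 0.0312, 0.1192]
tool_rot: [0.0, 0.731, 0.682, 0.0]
wrist_force: [-2.8, 0.3, 5.3]
grip_width: 0.0005
grip_force: 2.2
```

carry_out(
  moves=[
    [[0,0,0.1,0,0,0,1],[0,0,0.1,0,0,0,1],[0,0,0.1,0,0,0,1],[0,0,0,0,0,0,1],[0,0,0,0,0,0,1],[0,0,0,0,0,0,1],[0,0,0,0,0,0,1],[0,0,0,0,0,0,1]],
  ],
)

```text
clock: 14.0
tool_pos: [0.5312, 0.0306, 0.1159]
tool_rot: [0.0, 0.731, 0.682, 0.0]
wrist_force: [-3.2, -0.1, 6.3]
grip_width: 0.0004
grip_force: 2.7
```

carry_out(
  moves=[
    [[0,0,0.1,0,0,0,1],[0,0,0.1,0,0,0,1],[0,0,0.1,0,0,0,1],[0,0,0.1,0,0,0,1],[0,0,0,0,0,0,1],[0,0,0,0,0,0,1],[0,0,0,0,0,0,1],[0,0,0,0,0,0,1]],
  ],
)

```text
clock: 14.8
tool_pos: [0.5316, 0.0302, 0.114]
tool_rot: [0.001, 0.731, 0.682, 0.0]
wrist_force: [-7.1, -0.0, 15.8]
grip_width: 0.0005
grip_force: 7.7
```

```bash
python3 -c "
from h import *
c,p,d=shot('wrist'); save('w5',p); np.savez('/tmp/w5',p=p,P=cloud(c,d))
s=bot.read_state(); print(s['tool_pos'],s['wrist_force'],s['clock'])
"
```

```text
[0.53162301 0.03017022 0.11396497] [-6.67748177  0.02270748 16.48318914] 14.85
```

View pics/w5.png

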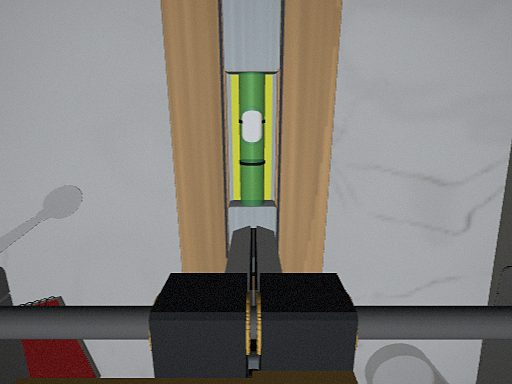

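The shelf is fully down: the force jumped to 16 N. The bubble sits at about row 126 between rings at rows 121 and 162, so it is offset towards the hinge end, with column 252 as the vial axis. I measure the offset.

```bash
cat > bub.py <<'E'
from h import *
import sys
def rows(p,c0,c1,r0,r1):
    h=cv2.cvtColor(p,cv2.COLOR_RGB2HSV)[...,:].astype(float); return h[r0:r1,c0:c1,1].mean(1),h[r0:r1,c0:c1,2].mean(1)
def S(r,z0=.097):
    f,cx,cy,T=cam('wrist'); q=T[:3,:3]@np.array([(252-cx)/f,(r-cy)/f,1]); w=T[:3,3]+q*((z0-T[2,3])/q[2]); return w[0]*.0689+w[1]*.9976
if __name__=='__main__':
    p=np.load(sys.argv[1])['p']
    s,v=rows(p,248,256,60,215)
    s2,v2=rows(p,242,246,60,215)
    for i in range(0,155,1):
        if v2[i]<75 or s[i]<110: print(60+i,int(s[i]),int(v[i]),int(v2[i]),end=' | ')
E
python3 bub.py /tmp/w5.npz
```

```text
60 23 167 168 | 61 23 166 168 | 62 23 167 170 | 63 22 167 168 | 64 23 166 168 | 65 22 166 168 | 66 23 167 168 | 67 23 166 170 | 68 20 164 165 | 69 10 161 163 | 70 4 164 165 | 71 12 112 119 | 72 119 105 69 | 74 109 145 126 | 76 109 156 136 | 82 109 156 134 | 88 109 154 134 | 93 109 156 135 | 100 109 156 134 | 102 109 157 134 | 106 106 146 134 | 107 101 152 136 | 108 100 153 132 | 109 107 154 131 | 110 70 167 125 | 111 13 219 131 | 112 12 210 150 | 113 12 207 180 | 114 12 206 192 | 115 13 208 197 | 116 12 208 199 | 117 11 206 199 | 118 12 207 201 | 119 13 207 203 | 120 12 207 196 | 121 11 207 177 | 122 12 207 179 | 123 13 207 182 | 124 13 207 201 | 125 12 207 200 | 126 13 206 197 | 127 13 207 198 | 128 12 207 199 | 129 12 208 197 | 130 12 207 198 | 131 13 207 198 | 132 13 207 196 | 133 12 207 197 | 134 11 208 196 | 135 12 206 197 | 136 12 208 193 | 137 12 208 188 | 138 13 207 178 | 139 11 206 159 | 140 11 211 141 | 141 9 215 128 | 142 96 152 128 | 143 108 149 133 | 144 106 145 135 | 162 130 137 57 | 163 143 20 20 | 164 77 28 15 | 165 54 54 104 | 199 106 151 130 | 206 62 109 100 | 207 20 170 167 | 208 21 168 169 | 209 23 166 164 | 210 25 166 164 | 211 23 165 169 | 212 22 165 168 | 213 24 164 166 | 214 22 167 165 |
```

```bash
python3 -c "
from bub import *
for z in(.087,.097): print(z,[round(S(r,z)*1000,1) for r in (71.5,110.4,141.9,121.5,162.5,163.5,206)])"
```

```text
0.087 [np.float64(164.4), np.float64(143.1), np.float64(124.9), np.float64(136.8), np.float64(112.4), np.float64(111.8), np.float64(84.6)]
0.097 [np.float64(163.2), np.float64(143.0), np.float64(125.8), np.float64(137.0), np.float64(113.9), np.float64(113.4), np.float64(87.6)]
```

carry_out(
  moves=[
    [[0,0,-0.8,0,0,0,1],[0,0,-1.8,0,0,0,1],[0,0,-3,0,0,0,1],[0,0,-3,0,0,-8,1],[0,0,-2,0,0,-8,0.9],[0,0,0,0,0,-8,0.8],[0,0,0,0,0,-8,0.7],[0,0,0,0,0,-8,0.6]],
  ],
)

```text
clock: 15.65
tool_pos: [0.5317, 0.0305, 0.2175]
tool_rot: [0.001, 0.452, 0.892, 0.0]
wrist_force: [0.0, -0.1, -0.3]
grip_width: 0.0291
grip_force: 0.0
```

```bash
python3 -c "
from h import *
go(.561,-.149,.22,126)"
```

```text
shift cm now [-16.2   -8.27  -0.23] | in target frame [-16.24  -8.18  -0.25] | turn [0.09 0.12 0.31] t 15.65 F [ 0.  -0.1 -0.3]
```

carry_out(
  moves=[
    [[-4.05,-2.05,0,0,0,0,0.6],[-4.05,-2.05,0,0,0,0,0.6],[-4.05,-2.05,0,0,0,0,0.6],[-4.05,-2.05,0,0,0,0,0.6],[0,0,0,0,0,0,0.6],[0,0,0,0,0,0,0.6],[0,0,0,0,0,0,0.6],[0,0,0,0,0,0,0.6]],
  ],
)

```text
clock: 16.45
tool_pos: [0.5597, -0.147, 0.2171]
tool_rot: [-0.0, 0.453, 0.891, 0.0]
wrist_force: [-0.1, 0.6, -0.2]
grip_width: 0.0374
grip_force: 0.0
```

```bash
python3 -c "
from h import *
c,p,d=shot('wrist'); P=cloud(c,d); save('w6',p); np.savez('/tmp/w6',p=p,P=P)
m=(P[...,0]>.47)&(P[...,0]<.57)&(P[...,1]>-.14)&(P[...,1]<-.04)&(P[...,2]>.06); z=P[m][:,2]
print(np.histogram(z,np.arange(.06,.145,.004)))
for lo in (.112,.118,.122):
  Q=P[m&(P[...,2]>lo)&(P[...,2]<.15)]; print(len(Q),cv2.minAreaRect((Q[:,:2]*1000).astype(np.float32)),np.percentile(Q[:,2],[50,98]))
print(bot.read_state()['tool_pos'])
"
```

```text
(array([   0,    0,    0,    0,   41,   86, 1045,  371,  746,  202,    0,
          0,    0,    0,    0,   51,  850,   20,    0,    0,    0]), array([0.06 , 0.064, 0.068, 0.072, 0.076, 0.08 , 0.084, 0.088, 0.092,
       0.096, 0.1  , 0.104, 0.108, 0.112, 0.116, 0.12 , 0.124, 0.128,
       0.132, 0.136, 0.14 , 0.144]))
921 ((522.1576538085938, -95.56502532958984), (12.810088157653809, 44.91058349609375), 36.49707794189453) [0.12620439 0.12800711]
921 ((522.1576538085938, -95.56502532958984), (12.810088157653809, 44.91058349609375), 36.49707794189453) [0.12620439 0.12800711]
921 ((522.1576538085938, -95.56502532958984), (12.810088157653809, 44.91058349609375), 36.49707794189453) [0.12620439 0.12800711]
[ 0.55979067 -0.14699601  0.21725617]
```

View pics/w6.png

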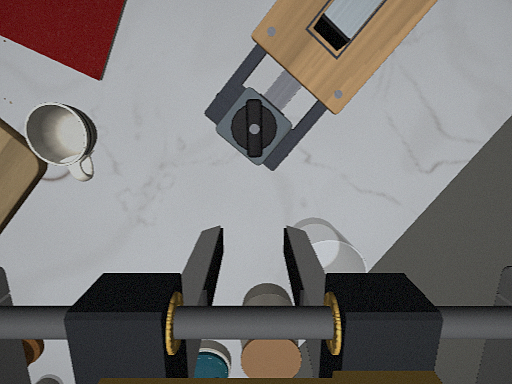

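The knob bar is at pixels (254,127) and measures 13 x 45 mm, yaw 126.5°, top at 0.126, so the grip height is about 0.118.

```bash
python3 -c "
from h import *
go(.5222,-.0956,.1185,126.5)"
```

```text
shift cm now [ 6.37 -0.01  9.88] | in target frame [6.37 0.04 9.88] | turn [ 0.01  0.   -0.39] t 16.5 F [-0.6 -0.7 -0.1]
```

carry_out(
  moves=[
    [[3.2,0,1,0,0,-0.4,0.6],[3.2,0,1.5,0,0,0,0.6],[0,0,3,0,0,0,0.6],[0,0,2.5,0,0,0,0.6],[0,0,1.3,0,0,0,0.6],[0,0,0.5,0,0,0,0.6],[0,0,0,0,0,0,0.6],[0,0,0,0,0,0,0.6]],
  ],
  grip_force=50,
)

```text
clock: 17.3
tool_pos: [0.5231, -0.097, 0.1205]
tool_rot: [0.001, 0.451, 0.893, 0.0]
wrist_force: [-0.1, -0.2, 0.2]
grip_width: 0.0373
grip_force: 0.0
```

carry_out(
  moves=[
    [[0,0,0,0,0,0,1],[0,0,0,0,0,0,1],[0,0,0,0,0,0,1],[0,0,0,0,0,0,1],[0,0,0,0,0,0,1],[0,0,0,0,0,0,1],[0,0,0,0,0,3,1],[0,0,0,0,0,5,1]],
  ],
)

```text
clock: 18.1
tool_pos: [0.5231, -0.0964, 0.1199]
tool_rot: [0.001, 0.513, 0.858, 0.001]
wrist_force: [3.0, 2.5, 0.7]
grip_width: 0.0126
grip_force: 50.0
```

carry_out(
  moves=[
    [[0,0,0,0,0,7,1],[0,0,0,0,0,7,1],[0,0,0,0,0,7,1],[0,0,0,0,0,7,1],[0,0,0,0,0,7,1],[0,0,0,0,0,7,1],[0,0,0,0,0,7,1],[0,0,0,0,0,4,1]],
  ],
)

```text
clock: 18.9
tool_pos: [0.5214, -0.0965, 0.1199]
tool_rot: [-0.0, 0.842, 0.539, -0.001]
wrist_force: [-1.5, 1.8, 5.5]
grip_width: 0.0126
grip_force: 50.0
```

carry_out(
  moves=[
    [[0,0,0,0,0,0,1],[0,0,0,0,0,0,1],[0,0,0,0,0,0,0.8],[0,0,0,0,0,0,0.6],[0,0,0,0,0,0,0.6],[0,0,-2,0,0,0,0.6],[0,0,-3,0,0,0,0.6],[0,0,-4,0,0,0,0.6]],
  ],
)

```text
clock: 19.7
tool_pos: [0.5202, -0.0964, 0.2079]
tool_rot: [-0.002, 0.841, 0.54, -0.002]
wrist_force: [1.0, -0.2, 0.8]
grip_width: 0.0373
grip_force: 0.0
```

```bash
python3 -c "
from h import *
s=bot.read_state(); print(s['tool_pos'],s['clock'],s['joint_pos'])
go(.5285,.0300,.21,86.05)"
```

```text
[ 0.52018044 -0.09635796  0.2078612 ] 19.7 [-3.46579671e-01  1.27192406e-01  1.66847758e+00 -4.19124230e-04
  1.35141267e+00  8.27983965e-02]
shift cm now [11.84 -4.5  -0.2 ] | in target frame [12.66 -0.04 -0.21] | turn [-3.200e-01 -1.000e-02 -2.065e+01] t 19.7 F [ 1.  -0.2  0.8]
```

carry_out(
  moves=[
    [[0,0,0,0,0,-7,0.8],[0,0,0,0,0,-7,1],[0,0,0,0,0,-6.7,1],[4,0,0,0,0,0,1],[4.5,0,2,0,0,0,1],[4,0.15,2,0,0,0,1],[0,0,2,0,0,0,1],[0,0,1.8,0,0,0,1]],
  ],
)

```text
clock: 20.5
tool_pos: [0.5315, 0.0293, 0.13]
tool_rot: [-0.0, 0.73, 0.684, -0.0]
wrist_force: [-0.5, 0.2, -0.9]
grip_width: 0.0003
grip_force: 0.0
```

carry_out(
  moves=[
    [[0,0,0.2,0,0,0,1],[0,0,0.2,0,0,0,1],[0,0,0.2,0,0,0,1],[0,0,0.2,0,0,0,1],[0,0,0.1,0,0,0,1],[0,0,0.1,0,0,0,1],[0,0,0,0,0,0,1],[0,0,0,0,0,0,1]],
  ],
)

```text
clock: 21.3
tool_pos: [0.5321, 0.0269, 0.1221]
tool_rot: [0.001, 0.731, 0.683, -0.0]
wrist_force: [-3.7, -1.9, 5.6]
grip_width: 0.0007
grip_force: 2.8
```

carry_out(
  moves=[
    [[0,0,0.1,0,0,0,1],[0,-0.1,0.1,0,0,0,1],[0,-0.1,0.1,0,0,0,1],[0,0,0.1,0,0,0,1],[0,0,0,0,0,0,1],[0,0,0,0,0,0,1],[0,0,0,0,0,0,1],[0,0,0,0,0,0,1]],
  ],
)

```text
clock: 22.1
tool_pos: [0.5317, 0.0267, 0.1207]
tool_rot: [0.002, 0.731, 0.683, 0.001]
wrist_force: [-6.2, -2.2, 15.5]
grip_width: 0.0004
grip_force: 7.9
```

carry_out(
  moves=[
    [[0,-0.1,0,0,0,0,1],[0,0,0,0,0,0,1],[0,0,0,0,0,0,1],[0,0,0,0,0,0,1],[0,0,0,0,0,0,1],[0,0,0,0,0,0,1],[0,0,0,0,0,0,1],[0,0,0,0,0,0,1]],
  ],
)

```text
clock: 22.9
tool_pos: [0.5315, 0.0267, 0.1208]
tool_rot: [0.003, 0.731, 0.683, 0.001]
wrist_force: [-2.9, -1.6, 14.2]
grip_width: 0.0005
grip_force: 7.1
```

```bash
cat > bm.py <<'E'
from bub import *
c,p,d=shot('wrist'); np.savez('/tmp/'+sys.argv[1],p=p); save(sys.argv[1],p)
s=bot.read_state(); print(s['tool_pos'],s['wrist_force'],s['clock'])
hsv=cv2.cvtColor(p,cv2.COLOR_RGB2HSV).astype(int); v=hsv[...,2];sat=hsv[...,1]
r=np.arange(384); b=(sat[:,248:256].mean(1)<40)&(v[:,248:256].mean(1)>190)
print('bubble rows',r[b].min() if b.any() else None,r[b].max() if b.any() else None)
for n,cc in (('left',slice(238,243)),('mid',slice(249,255)),('right',slice(261,266))):
    w=v[60:225,cc].mean(1); print(n,[(60+i,int(w[i])) for i in range(165) if w[i]<100])
E
python3 bm.py w7
```

```text
[0.53154821 0.02670615 0.12079262] [-3.32108614 -1.42421094 14.30777744] 22.95
bubble rows 119 148
left [(63, 51), (64, 95), (65, 94), (66, 98), (111, 68), (112, 12), (113, 15), (152, 83), (153, 50), (154, 32), (155, 46), (193, 76), (194, 84), (195, 86), (196, 87), (197, 65)]
mid [(111, 54), (112, 32), (113, 29), (154, 29), (155, 32), (156, 54)]
right [(63, 45), (64, 65), (65, 59), (66, 93), (112, 77), (113, 76), (153, 84), (154, 80), (155, 92), (193, 57), (194, 64), (195, 69), (196, 74), (197, 63)]
```

View pics/w7.png

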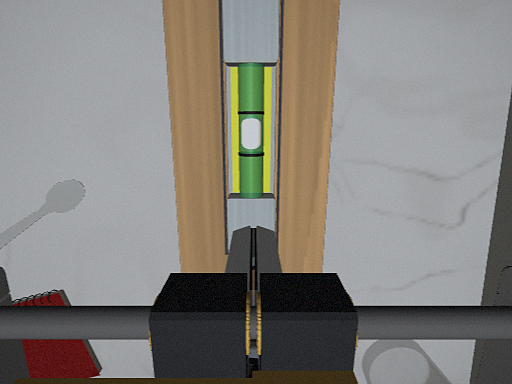

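The bubble (rows 119–148) now lies between the rings (rows 112 and 155). I check the residual offset with perspective taken into account.

```bash
python3 -c "
from bub import *
for z in(.097,.104):
  q=np.array([S(r,z)*1000 for r in (112.2,154.9,118.5,148.5)]); print(q.round(1),(q[2]+q[3]-q[0]-q[1])/2*24/(q[0]-q[1]))
p=np.load('/tmp/w7.npz')['p']; print(cv2.cvtColor(p,cv2.COLOR_RGB2HSV)[108:160,249:255,1].mean(1).astype(int), cv2.cvtColor(p,cv2.COLOR_RGB2HSV)[108:160,249:255,2].mean(1).astype(int))
s=bot.read_state(); print(s['tool_rot'])"
```

```text
[138.6 114.  135.1 117.8] 0.13694566211747483
[138.6 114.9 135.2 118.6] 0.13694566211747472
[109 111 113  49  63  96  98 101 102 112  28  13  11  13  13  11  14  12
  12  12  14  13  11  13  12  13  12  13  13  11  13  12  12  12  13  12
  12  13  12  11  11 100 103 103 121 131 116  77  57 115 112 111] [159 161 174  54  32  29 128 163 157 155 187 215 208 208 207 208 208 207
 208 206 206 207 207 207 207 206 206 207 207 206 207 207 206 209 206 207
 207 207 207 210 216 155 153 151 132 139  29  32  54 176 161 157]
[0.00293921 0.73081915 0.68256351 0.0013344 ]
```

```bash
python3 -c "
from station import bot
print(bot.job_done())"
```

```text
the job is handed in; nothing more can be done
None
```

The stand is levelled and the job is handed in at about 23 s: the level lies inside the outline, the knob was turned about 61° clockwise, and the arm is still pressing the shelf fully down (about 14 N) with the bubble about 0.1 mm off centre.

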